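Push the stray stock bin home into its empty bay

TASK

The yellow bin of fittings has been left out on the bench in front of the wooden rack. Without picking it up, push it along the bench into line with the one empty bay (yellow patch on its floor), then push it in until it stands home and square against the back board. Leave the blue and green bins and everything else on the bench where they are.

Things in the scene. Friction and masses are not known exactly. Their poses are not given: they have to be found in the camera images.
- yellow_bin: The bin to push: open plastic box 100 (x) x 90 (y) x 55 high, part-filled with brass fittings; origin at the centre of its underside, z up; white label on its -x face. 0.3 to 0.65 kg, slides under 3 to 8 N. It starts 16 to 18 cm in front of the row of home places, up to 0.35 rad askew to the rack and between two bays, never in line with the empty one.
- bay_mark: Flat yellow patch 80 x 90 mm on the bench inside the empty bay (nothing to catch on). Origin at its centre, axes parallel to the rack's: x into the bay, y across it. The yellow bin is home when its origin is over this origin with its sides parallel to the bay; touching the back board it reads about +1 mm in x.
- rack: Fixed wooden rack, 3 bays in a row, open in front and on top, no floor. Origin on the bench at the middle bay's home centre; x to the back board, y along the row (yaw up to 0.12). Bay centres y = -118, 0, 118 mm, clear width 104. Back board: face at x = 51 mm, 62 high, 368 long. Dividers 14 thick, 50 high, reach to x = -40 with round ends; a bin at home sticks out 10 mm beyond them.
- blue_bin: Bystander, loose, at home in one of the other two bays. Open plastic box 100 (x) by 90 (y) by 55 high, origin at the centre of its underside, z up; part-filled with small fittings (below the rim). 
- green_bin: Bystander, loose, at home in one of the other two bays. Open plastic box 100 (x) by 90 (y) by 55 high, origin at the centre of its underside, z up; part-filled with small fittings (below the rim). 
- valve: Bystander: upright brass valve with red hand wheel, 54 mm across, 84 high, to the left (+y) of the rack's front. Origin at the centre of its underside.
- coupling: Bystander: upright orange pipe coupling, tube 64 mm across, 60 high, to the left of the rack. Origin at the centre of its underside.
- elbow: Bystander: orange pipe elbow standing on its 60 mm foot, 78 high, upper mouth reaching 48 mm along its own x, to the right (-y) of the rack's front. Origin at the centre of its underside.
- sealant: Bystander: white bottle with red cap, 40 mm across, 90 high, to the right of the rack. Origin at the centre of its underside.
- wrench: Bystander: steel wrench 190 mm long lying behind the rack's back board, roughly along the row. Origin under its middle.
Not all that is in view belongs to the job. Leave any purple look-alike of the yellow_bin alone.

How it is judged (in metres and radians):
At the end, for the whole second after the job is handed in: The yellow bin stands on the bench in the empty bay, within 5 mm of fully home against the back board and square to it within 0.07 rad, at rest; all the other things are within 20 mm of where they started (x of yellow_bin in the frame of bay_mark between -0.005 and 0.006 m and y of yellow_bin in the frame of bay_mark between -0.012 and 0.012 m and angle between the x axis of yellow_bin and the x axis of bay_mark, either way round below 0.07 rad and height (world z) of yellow_bin below 0.005 m and angle between yellow_bin's own z axis and vertical below 0.05 rad and linear speed of yellow_bin below 0.01 m/s and distance of each of blue_bin, green_bin, valve, coupling, elbow, sealant, wrench from where it was at the start of the episode below 0.02 m); the robot touches nothing.
It fails at once if the yellow bin is lifted (underside more than 10 mm above the bench) (height (world z) of yellow_bin above 0.01 m).
It fails at once if the yellow bin is tipped by more than 0.2 rad (angle between yellow_bin's own z axis and vertical above 0.2 rad).
It fails at once if the blue or the green bin is moved by more than 20 mm (distance of any of blue_bin, green_bin from where it was at the start of the episode above 0.02 m).
It fails at once if another thing on the bench is moved by more than 20 mm (distance of any of valve, coupling, elbow, sealant, wrench from where it was at the start of the episode above 0.02 m).
It also fails if it takes over 51 s, if anything falls off the work surface, if the arm or the gripper's body presses on something with over 40 N, if the wrist force passes 120 N, or if a joint passes its speed limit or range.

ROBOT

A 7-joint arm with a two-finger parallel gripper is mounted at the origin on the work surface. World frame = base frame: x ahead of the robot, y to its left, z up, the work surface at z = 0. Lengths are in mm, angles in rad, forces in N, time in s.
With the tool pointing down it reaches from about 350 to 900 mm from the base axis. Payload 7.2 kg.
Tool frame: the origin (TCP) lies midway between the tips of the shut fingers; the grasp point (between the pads) lies manip.tcp_to_grasp behind it (manip.tcp_to_grasp is the distance from the TCP to the grasp point, in mm); z points along the fingers, y is the line along which they close (so a half turn about z gives the same grasp; the last joint's range is limited). The gripper opens to 85 mm and grips with 20 to 120 N. Pads are 22 mm wide; open, the fingers measure 114 mm over their backs; the gripper's body (76 mm by 85 mm) begins 54 mm behind the grasp point. The pads swing forward as they close: fully open they stand 13 mm farther back than shut.
Start: joints at [-1.397, 0.411, -0.013, 1.596, 0.006, 1.134, -0.082], TCP at [149.666, 606.819, 231.297] pointing down, gripper open.
Joint ranges: [-2.95, 2.95], [-0.29, 1.99], [-1.47, 1.44], [0.14, 2.54], [-1.03, 4.17], [0.13, 1.85], [-2.86, 2.86]. Speed limits (rad/s): [2.39, 2.39, 3.01, 3.01, 3.14, 3.14, 3.14].

INTERFACE

Orientations are given as a rotation vector (axis times angle).
In Python, from bench import manip gives the robot as it stands.
- The arm moves only by the shell command python3 -m jog 'ROWS' [FORCE]. ROWS is JSON, a list of rows, each a list of 3 entries, a list of its own where there are three numbers: the closure, from 0 (fully open) to 1 (shut), then the shift along the tool's x, y, z in cm, then the turn about the tool's z in degrees. A call has 1 to 5 rows; each row is the pose to reach, as a shift and turn from the pose commanded when the call began, along the tool's axes at that moment; what a row does not reach only later rows make up. A row lasts 1/12 s, in which the tool goes at most 41.7 mm and 7.16 degrees, less where a joint would pass 70% of its speed; a pose out of reach is approached as far as the arm can. A call with a gripper value outside its range is refused whole. The fingers move at their own pace and stop on an object; FORCE is the grip in N (left out, the last holds). Time passes only in rows, so rows that repeat a pose let the fingers close. It gives the time, the measured TCP pose, the force, the opening and the grip force at its end, in the units of the state.
- manip.sense(): the state, without advancing time (a new reading comes with each control period).
- manip.grab_frame(name): name is "scene" or "top" or "wrist"; returns a dict with "pixels" (420x560x3 uint8, blue, green, red), "intrinsics" (3x3 intrinsics, pixels), "origin" and "attitude" of the camera in the world. Camera axes: x right, y down, z forward; pixel columns grow to the right and rows downward; lengths in mm; the calibration is good to about 2 mm. A picture is of the moment at which its call begins. There is no depth.
- manip.job_done(): hands the job in; it is judged then, once.
The state is a dict: "t": time; "joints": joint angles; "qvel": joint speeds; "effort": joint torques, N m; "tcp_pos": TCP position; "orientation": TCP orientation; "wrist_force": force on the tool from outside, world axes, zero at the start; "torque": the same for the moment, N m; "width": finger opening in mm; "finger_force": force on a finger pad.
Only numpy, scipy, OpenCV 4.12 (cv2) and the standard library are available. Lean on these libraries where they do the work, as an engineer would, in place of code of your own. Each camera call takes 0.05 s, during which the arm holds its last target. There are 200 camera calls.

## Working session

There is one attempt and no reset: what is moved stays moved. The work goes in short steps, Python scripts to look and compute and a shell command to move; the robot and the scene stay as the last step left them, time stands still between calls to the robot, and variables do not carry over. Pictures are saved under pics/ and viewed, at most 10 in all, crops included, and the job is handed in when it is done.

```bash
mkdir -p pics; python3 - <<'E'
from bench import manip
import cv2,numpy as np
for n in("top","scene"):
    f=manip.grab_frame(n); cv2.imwrite(f"pics/{n}0.png",f["pixels"]); np.savez(f"{n}0.npz",**f)
    print(n,f["intrinsics"],f["origin"],f["attitude"])
s=manip.sense();print(s["t"],s["tcp_pos"],s["orientation"],s["width"],manip.tcp_to_grasp)
E
```

```text
top [[491.6185922    0.         281.92466024]
 [  0.         491.6185922  209.701222  ]
 [  0.           0.           1.        ]] [ 235.07207958   37.83799635 1337.57824241] [-2.03448844  2.16862477 -0.25805825]
scene [[487.89728278   0.         283.90218987]
 [  0.         487.89728278 213.29544822]
 [  0.           0.           1.        ]] [1198.42735326 -300.71602948 1011.27728102] [-2.19248847 -1.32695025  0.46022387]
0.1 [149.57445583 606.40714106 230.52161475] [-3.78829224e-01 -3.11857442e+00  2.27644285e-03] 85.13281825184391 18.700000000000003
```

View pics/top0.png

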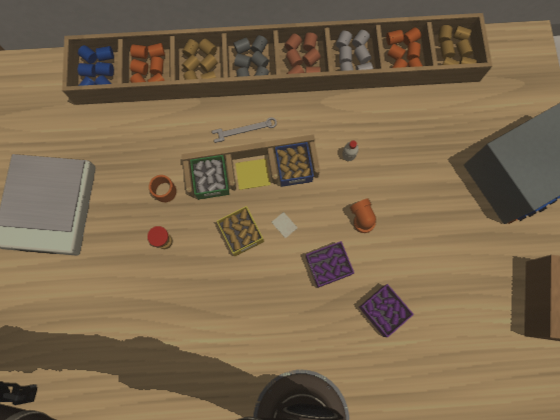

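View pics/scene0.png

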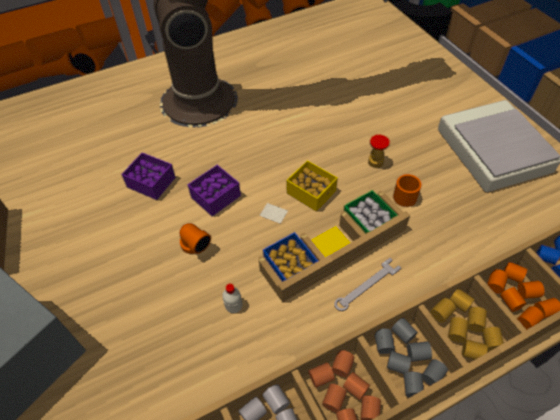

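The yellow bin is at top (240,231) and scene (312,185). It has a yellow rim and stands alone in front of the rack, so it fits the description. The boxes at top (330,264) and (386,310) are purple look-alikes, and the white card at (285,225) is flat. The empty bay with the yellow patch is the middle one, at top (252,173). I'll confirm this in one crop while measuring.

```bash
cat > h.py <<'E'
import cv2,numpy as np
from scipy.spatial.transform import Rotation as R
def cast(f,px,z):
    px=np.atleast_2d(np.asarray(px,float)); K=np.array(f["intrinsics"])
    d=np.c_[px,np.ones(len(px))]@np.linalg.inv(K).T@R.from_rotvec(np.array(f["attitude"]).ravel()).as_matrix().T
    o=np.array(f["origin"]); return (o+d*((z-o[2])/d[:,2])[:,None])[:,:2]
def yellow(f,amin=150):
    hsv=cv2.cvtColor(f["pixels"],cv2.COLOR_BGR2HSV)
    m=cv2.inRange(hsv,(24,150,60),(34,255,255))
    m=cv2.morphologyEx(m,cv2.MORPH_CLOSE,np.ones((3,3)))
    c,_=cv2.findContours(m,cv2.RETR_EXTERNAL,cv2.CHAIN_APPROX_NONE)
    return m,sorted([k for k in c if cv2.contourArea(k)>amin],key=cv2.contourArea)[::-1]
def rect(f,c,z):
    p=cast(f,c[:,0,:],z).astype(np.float32); (x,y),(w,h),a=cv2.minAreaRect(p)
    return [round(float(v),1) for v in(x,y,w,h,a)]
E
python3 - <<'E'
from h import *
for n in("top","scene"):
    f=dict(np.load(f"{n}0.npz")); m,cs=yellow(f)
    for c in cs:
        M=c[:,0].mean(0); print(n,M,cv2.contourArea(c),"z0",rect(f,c,0),"z55",rect(f,c,55))
    if n=="top":
        a=f["pixels"][120:270,170:330]; b=cv2.cvtColor(m[120:270,170:330],cv2.COLOR_GRAY2BGR)
        cv2.imwrite("pics/crop.png",cv2.resize(np.hstack([a,b]),(800,375),interpolation=cv2.INTER_NEAREST))
E
```

```text
top [252.40566038 173.90566038] 714.0 z0 [662.6, 89.4, 76.9, 85.6, 5.3] z55 [645.0, 87.3, 73.7, 82.1, 5.3]
scene [311.71428571 184.75396825] 1503.0 z0 [466.5, 143.3, 127.4, 126.8, 23.7] z55 [506.3, 119.1, 120.5, 119.9, 23.7]
scene [330.1125 241.025 ] 601.0 z0 [649.0, 95.0, 62.1, 76.6, 5.7] z55 [678.9, 73.5, 58.7, 72.5, 5.7]
```

View pics/crop.png

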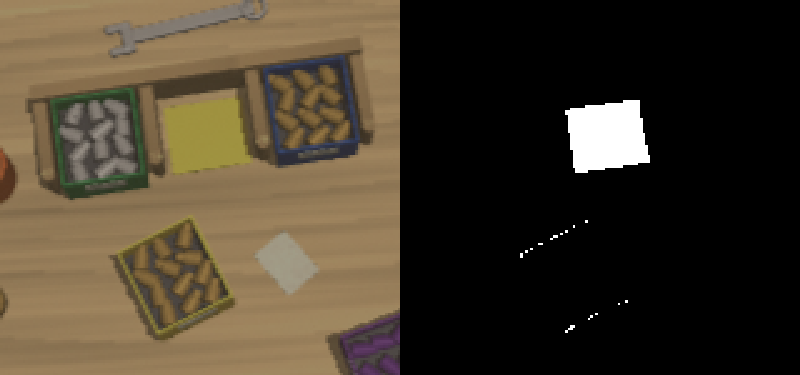

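The crop confirms the yellow-rimmed bin. In the crop, its rim corners are near (117,254), (192,219) and (233,297). The empty bay, with its patch, is the middle one, between green and blue.

```bash
python3 - <<'E'
from h import *
f=dict(np.load("top0.npz"))
c=np.array([[117,254],[192,219],[233,297]])/2.5-.5+[170,120]
P=cast(f,c,55); print(P); print("centre",(P[0]+P[2])/2)
e=P[1]-P[0]; print("edge len",np.linalg.norm(e),"yaw(-y edge dir)",np.degrees(np.arctan2(*(-(e))[::-1]))-90, "len2",np.linalg.norm(P[2]-P[1]),np.degrees(np.arctan2(*(P[1]-P[2])[::-1])))
print("valve",cast(f,[[157,237]],84),"coupling",cast(f,[[161,188]],60))
th=np.radians(5.3);m=np.array([662.6,89.4]);C=(P[0]+P[2])/2-m
Rr=np.array([[np.cos(th),np.sin(th)],[-np.sin(th),np.cos(th)]]);print("bin in mark frame",Rr@C,"corners",(P-m)@Rr.T)
for off in([-160,115],):
  print("start world",m+Rr.T@off)
s=__import__("bench").manip.sense();Rt=R.from_rotvec(np.array(s["orientation"]).ravel()).as_matrix();print(Rt.round(3))
E
```

```text
[[519.04764809 190.18119702]
 [552.35593995 108.57104328]
 [464.77419468  69.32729795]]
centre [491.91092139 129.75424748]
edge len 88.14567204897546 yaw(-y edge dir) 22.202289966411342 len2 95.97204620363021 24.136260653484896
valve [[480.33803193 341.01252946]] coupling [[618.64179065 335.31313366]]
bin in mark frame [-166.23178574   55.94837136] corners [[-133.6294039   113.61034206]
 [-108.00189289   29.27238987]
 [-198.83416758   -1.71359934]]
start world [492.66143073 189.1290463 ]
[[-0.971  0.239 -0.   ]
 [ 0.239  0.971 -0.001]
 [-0.    -0.001 -1.   ]]
```

```bash
python3 -m jog '[[0.3,[-14.2,-10,0],0],[0.3,[-14.2,-10,0],0],[0.3,[-14.2,-10,0],0],[0.3,[-14.2,-10,0],0],[0.3,[-14.2,-10,0],0]]' && python3 -m jog '[[0.3,[-14.2,-10,0],0],[0.3,[-14.2,-10,0],0],[0.3,[-14.2,-10,0],0],[0.3,[-14.2,-10,0],0],[0.3,[-14.2,-10,0],0]]' && python3 -m jog '[[0.3,[-14.2,-10,0],0],[0.3,[-14.2,-10,0],0],[0.3,[-14.2,-10,0],0],[0.3,[-14.2,-10,0],0],[0.3,[-14.2,-10,0],0]]' && python3 -m jog '[[0.3,[0,0,0],7],[0.3,[0,0,0],14],[0.3,[0,0,0],21],[0.3,[0,0,0],28],[0.3,[0,0,0],35]]' && python3 -m jog '[[0.3,[0,0,0],7],[0.3,[0,0,0],14],[0.3,[0,0,0],21],[0.3,[0,0,0],28],[0.3,[0,0,0],35.9]]'
```

```text
t: 0.52
tcp_pos: [269.5, 469.5, 231.2]
orientation: [0.392, 3.114, -0.005]
wrist_force: [0.3, -0.8, -0.1]
width: 59.9
finger_force: 0.0
t: 0.93
tcp_pos: [382.4, 338.1, 231.4]
orientation: [0.392, 3.115, -0.004]
wrist_force: [0.4, -0.6, 0.3]
width: 60.1
finger_force: 0.0
t: 1.35
tcp_pos: [495.7, 206.7, 231.4]
orientation: [0.392, 3.114, -0.004]
wrist_force: [-0.2, -0.9, -0.2]
width: 60.0
finger_force: 0.0
t: 1.77
tcp_pos: [491.2, 213.8, 231.0]
orientation: [-1.308, -2.856, 0.001]
wrist_force: [-0.1, 0.3, 0.4]
width: 59.9
finger_force: 0.0
t: 2.18
tcp_pos: [491.1, 214.0, 231.0]
orientation: [-2.109, -2.328, 0.001]
wrist_force: [0.2, 0.4, 0.3]
width: 60.2
finger_force: 0.0
```

```bash
python3 -m jog '[[0.3,[0,0,4],0],[0.3,[0,0,8],0],[0.3,[0,0,12],0],[0.3,[0,0,16],0],[0.3,[0,0,20],0]]' && python3 -m jog '[[0.3,[0,0,1.8],0],[0.3,[0,0,1.8],0],[0.3,[-0.7,0,1.8],0],[0.3,[-1.4,0,1.8],0],[0.3,[-2,0,1.8],0]]' && python3 -m jog '[[0.3,[-0.6,0,0],0],[0.3,[-1.2,0,0],0],[0.3,[-1.8,0,0],0],[0.3,[-2.4,0,0],0],[0.3,[-3,0,0],0]]' &&  python3 -m jog '[[0.3,[-0.6,0,0],0],[0.3,[-1.2,0,0],0],[0.3,[-1.8,0,0],0],[0.3,[-2,0,0],0],[0.3,[-2,0,0],0]]'
python3 - <<'E'
from bench import manip
import cv2,numpy as np
f=manip.grab_frame("top");s=manip.grab_frame("wrist"); np.savez("top1.npz",**f)
cv2.imwrite("pics/p1.png",np.hstack([cv2.resize(f["pixels"][120:270,170:330],(400,375)),cv2.resize(s["pixels"],(400,375))]))
E
```

```text
t: 2.6
tcp_pos: [491.0, 214.1, 29.5]
orientation: [2.102, 2.335, 0.0]
wrist_force: [0.0, 1.1, -0.1]
width: 59.8
finger_force: 0.0
t: 3.02
tcp_pos: [494.9, 193.1, 15.1]
orientation: [2.102, 2.333, 0.004]
wrist_force: [-0.6, -0.1, -0.2]
width: 59.8
finger_force: 0.0
t: 3.43
tcp_pos: [497.5, 165.8, 14.6]
orientation: [-2.1, -2.335, -0.006]
wrist_force: [-0.8, 7.9, 4.8]
width: 59.9
finger_force: 3.7
t: 3.85
tcp_pos: [499.7, 144.8, 14.5]
orientation: [2.102, 2.334, 0.005]
wrist_force: [-0.6, 4.1, 3.8]
width: 60.1
finger_force: 2.3
```

View pics/p1.png

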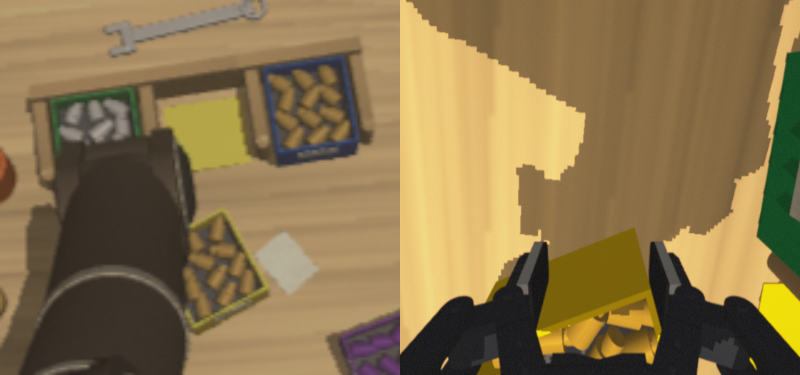

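The push moved the bin about 35 mm in -y, but the +x finger missed the corner. In the wrist view the corner shows between the fingers at (635,230), so the bin is still about 22° askew. I'll back off, shift 21 mm toward -x with the fingers closer together, and push again.

```bash
python3 -m jog '[[0.3,[1.5,0,0],0],[0.3,[3.5,0,0],0],[0.55,[3.5,-1,0],0],[0.55,[3.5,-2.1,0],0],[0.55,[3.5,-2.1,0],0]]' && python3 -m jog '[[0.55,[-0.6,0,0],0],[0.55,[-1.2,0,0],0],[0.55,[-1.7,0,0],0],[0.55,[-2.2,0,0],0],[0.55,[-2.6,0,0],0]]' &&  python3 -m jog '[[0.55,[-0.5,0,0],0],[0.55,[-1,0,0],0],[0.55,[-1.5,0,0],0],[0.55,[-2.1,0,0],0],[0.55,[-2.1,0,0],0]]'
python3 - <<'E'
from bench import manip
import cv2,numpy as np
f=manip.grab_frame("top");s=manip.grab_frame("wrist"); np.savez("top2.npz",**f)
cv2.imwrite("pics/p2.png",np.hstack([cv2.resize(f["pixels"][120:270,170:330],(400,375)),cv2.resize(s["pixels"],(400,375))]))
E
```

```text
t: 4.37
tcp_pos: [471.7, 175.8, 12.9]
orientation: [-2.101, -2.334, 0.004]
wrist_force: [-0.7, -0.5, -0.9]
width: 38.5
finger_force: 0.0
t: 4.78
tcp_pos: [478.1, 151.2, 13.9]
orientation: [2.102, 2.334, 0.004]
wrist_force: [-1.6, 7.2, 7.4]
width: 38.8
finger_force: 2.9
t: 5.2
tcp_pos: [481.4, 130.3, 14.3]
orientation: [2.102, 2.333, 0.007]
wrist_force: [0.6, 3.2, 6.5]
width: 38.7
finger_force: 1.0
```

View pics/p2.png

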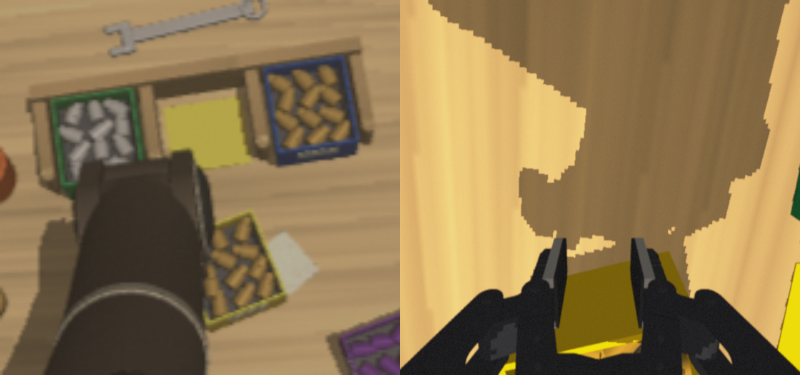

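The yaw relative to the rack is now about 12°, with the centre near (-168,-5) mm in the mark frame. In the top crop the right edge runs (253,212) to (286,292). I'll go over to the front face and push in with both fingers, which squares the bin.

```bash
python3 -m jog '[[0.45,[2,0,0],0],[0.45,[2,0,-4],0],[0.45,[2,-2,-8],0],[0.45,[2,-5,-8],0],[0.45,[2,-7.8,-8],0]]' && python3 -m jog '[[0.45,[-2,0,0],-7],[0.45,[-4,0,0],-14],[0.45,[-6,0,0],-21],[0.45,[-8.2,0,0],-28],[0.45,[-8.2,0,0],-35]]' && python3 -m jog '[[0.45,[0,0,0],-7],[0.45,[0,0,0],-14],[0.45,[0,0,0],-21],[0.45,[0,0,0],-28],[0.45,[0,0,0],-35]]' && python3 -m jog '[[0.45,[0,0,0],-7],[0.45,[0,0,0],-14],[0.45,[0,0,0],-20],[0.45,[0,0,0],-20],[0.45,[0,0,0],-20]]'
python3 - <<'E'
from bench import manip
from h import *
f=manip.grab_frame("top");s=manip.grab_frame("wrist"); np.savez("top3.npz",**f)
cv2.imwrite("pics/p3.png",np.hstack([cv2.resize(f["pixels"][120:270,170:330],(400,375)),cv2.resize(s["pixels"],(400,375))]))
q=manip.sense();print(q["joints"]);th=np.radians(5.3);d=q["tcp_pos"][:2]-np.array([662.6,89.4])
print("tcp in mark",d@np.array([[np.cos(th),-np.sin(th)],[np.sin(th),np.cos(th)]]))
E
```

```text
t: 5.72
tcp_pos: [400.4, 141.2, 95.0]
orientation: [2.103, 2.332, 0.006]
wrist_force: [-0.4, 0.5, 0.3]
width: 46.9
finger_force: 0.0
t: 6.13
tcp_pos: [408.4, 55.6, 93.5]
orientation: [1.301, 2.858, -0.001]
wrist_force: [-0.9, 0.8, -0.2]
width: 47.0
finger_force: 0.0
t: 6.55
tcp_pos: [408.3, 59.1, 93.4]
orientation: [0.376, 3.119, -0.0]
wrist_force: [0.3, 0.6, 0.8]
width: 47.0
finger_force: 0.0
t: 6.97
tcp_pos: [408.2, 59.3, 93.3]
orientation: [-0.157, 3.137, 0.0]
wrist_force: [-0.2, -0.5, -1.2]
width: 47.0
finger_force: 0.0
[-0.36042594  0.24824663  0.11252819  2.23725545 -0.0450716   0.65804526
  1.45539917]
tcp in mark [-256.14828249   -6.18794457]
```

View pics/p3.png

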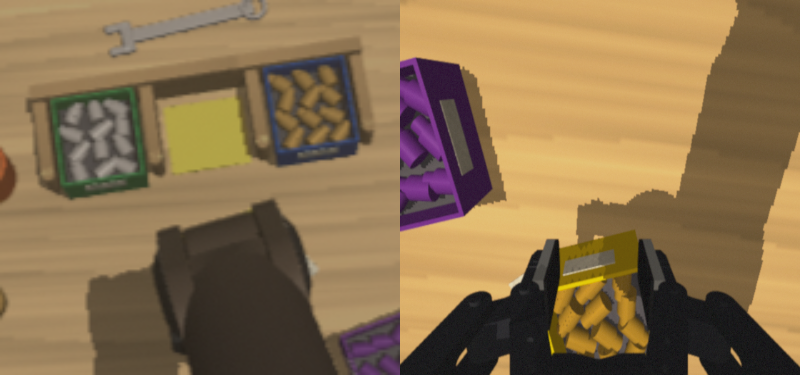

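The fingers are centred in front of the label face. In the wrist view the bin spans columns 560–635, with the fingers at 545 and 655. I'll descend and push about 70 mm, stopping short of the bay.

```bash
python3 -m jog '[[0.45,[0,0,3],0],[0.45,[0,0,6],0],[0.45,[0,0,7.9],0],[0.45,[0,0,7.9],0],[0.45,[-0.8,0,7.9],0]]' && python3 -m jog '[[0.45,[-0.6,0,0],0],[0.45,[-1.2,0,0],0],[0.45,[-1.8,0,0],0],[0.45,[-2.4,0,0],0],[0.45,[-3,0,0],0]]' &&  python3 -m jog '[[0.45,[-0.6,0,0],0],[0.45,[-1.2,0,0],0],[0.45,[-1.8,0,0],0],[0.45,[-2.4,0,0],0],[0.45,[-3,0,0],0]]' && python3 -m jog '[[0.45,[-0.4,0,0],0],[0.45,[-0.4,0,0],0],[0.45,[1.5,0,0],0],[0.45,[3.5,0,0],0],[0.45,[5.5,0,0],0]]' && python3 -m jog '[[0.45,[0,0,-4],0],[0.45,[2,0,-8],0],[0.45,[2,0,-12],0],[0.45,[2,0,-16],0],[0.45,[2,0,-16],0]]'
python3 - <<'E'
from bench import manip
from h import *
f=manip.grab_frame("top");s=manip.grab_frame("wrist"); np.savez("top4.npz",**f);np.savez("w4.npz",**s)
cv2.imwrite("pics/p4.png",np.hstack([cv2.resize(f["pixels"][120:270,170:330],(400,375),interpolation=cv2.INTER_NEAREST),cv2.resize(s["pixels"],(400,375))]))
E
```

```text
t: 7.48
tcp_pos: [413.9, 60.2, 13.7]
orientation: [0.161, -3.133, 0.002]
wrist_force: [-0.3, -0.2, -0.3]
width: 46.9
finger_force: 0.0
t: 7.9
tcp_pos: [444.9, 64.5, 15.1]
orientation: [0.165, -3.135, -0.001]
wrist_force: [-6.5, 2.3, 4.2]
width: 47.0
finger_force: 3.2
t: 8.32
tcp_pos: [473.8, 67.0, 15.0]
orientation: [0.163, -3.133, 0.0]
wrist_force: [-11.6, -0.8, 9.8]
width: 47.0
finger_force: 5.6
t: 8.73
tcp_pos: [421.7, 61.5, 15.1]
orientation: [-0.163, 3.135, 0.001]
wrist_force: [-0.7, 0.5, 0.4]
width: 46.9
finger_force: 0.0
t: 9.15
tcp_pos: [405.5, 60.2, 182.2]
orientation: [-0.162, 3.124, 0.006]
wrist_force: [1.7, -0.0, 0.2]
width: 47.1
finger_force: 0.0
```

View pics/p4.png

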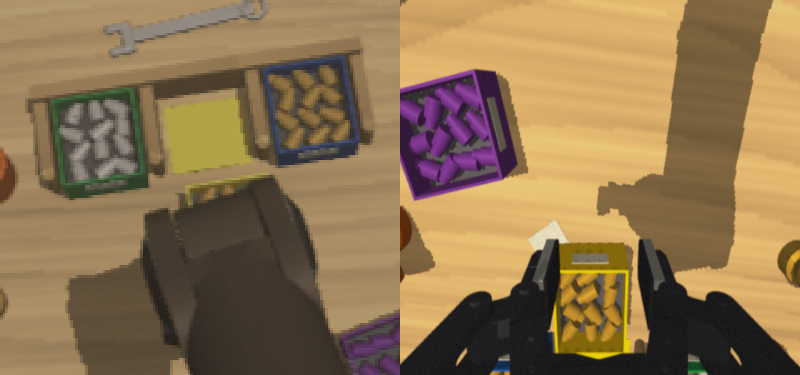

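The bin is now square to the tool. Its rim spans columns 558–628 in the right panel, and its far edge in the top crop starts at (186,190). I'll measure the lateral offset.

```bash
python3 - <<'E'
from h import *
th=np.radians(5.3);m=np.array([662.6,89.4]);Q=np.array([[np.cos(th),-np.sin(th)],[np.sin(th),np.cos(th)]])
w=dict(np.load("w4.npz")); _,cs=yellow(w,400)
for c in cs[:2]:
    c=c[c[:,0,1]>300][:,None,0] if False else c
    print(cv2.boundingRect(c),cv2.contourArea(c))
px=np.array([[221,305],[319,305],[315,394],[218,394]])
P=(cast(w,px,55)-m)@Q; print("wrist rim",P.round(1),P.mean(0))
img=w["pixels"]; hsv=cv2.cvtColor(img,cv2.COLOR_BGR2HSV); Y=cv2.inRange(hsv,(24,150,150),(34,255,255))
for r in range(306,391,12):
    xs=np.where(Y[r])[0]; xs=xs[(xs>200)&(xs<335)]
    if len(xs): print(r,xs.min(),xs.max(),((cast(w,[[xs.min()-.5,r],[xs.max()+.5,r]],55)-m)@Q).round(1).tolist())
t=dict(np.load("top4.npz"))
print("top far-left corner",(cast(t,[[186/2.5-.5+170,190/2.5-.5+120]],55)-m)@Q)
# green/blue bins rims from top0: outline centres
h0=cv2.cvtColor(t["pixels"],cv2.COLOR_BGR2HSV)
for n,lo,hi in(("green",(55,100,20),(80,255,255)),("blue",(108,100,20),(125,255,255))):
    k=cv2.inRange(h0,lo,hi);k[:120]=0;k[220:]=0;k[:,:170]=0;k[:,330:]=0
    p=cv2.findNonZero(k); (x,y),(a,b),g=cv2.minAreaRect(((cast(t,p[:,0],55)-m)@Q).astype(np.float32)); print(n,x,y,a,b,g)
E
```

```text
(214, 286, 108, 117) 2145.5
wrist rim [[-167.7  -52. ]
 [-168.5   30.1]
 [ -74.3   30.9]
 [ -73.5  -58.3]] [-121.01584081  -12.34449387]
306 226 319 [[-166.8, -48.3], [-167.6, 30.6]]
318 315 319 [[-155.8, 26.9], [-155.8, 31.1]]
330 315 318 [[-143.8, 27.4], [-143.8, 30.9]]
342 216 318 [[-130.6, -58.2], [-131.5, 31.4]]
354 215 317 [[-118.0, -59.6], [-118.8, 31.1]]
366 216 316 [[-105.0, -59.3], [-105.9, 30.8]]
378 216 316 [[-91.7, -59.9], [-92.6, 31.4]]
390 217 321 [[-78.1, -59.5], [-79.0, 36.6]]
top far-left corner [[-75.0808261   31.17390117]]
green -0.7898521423339844 117.49414825439453 100.31891632080078 90.71934509277344 0.21067330241203308
blue 0.017024993896484375 -116.814697265625 100.36541748046875 88.3360366821289 0.143080472946167
```

The frame checks out against the green and blue bins (y = +117.5 and -116.8). The yellow bin is square, at x -121 and y -14. Next I'll push it 14 mm toward +y from its -y side.

```bash
python3 -m jog '[[0.35,[-3.5,-2,0],0],[0.35,[-7,-4,0],0],[0.35,[-10.4,-6.2,0],0],[0.35,[-13.8,-8.2,0],0],[0.35,[-13.8,-8.2,0],0]]' && python3 -m jog '[[0.35,[0,0,0],7],[0.35,[0,0,0],14],[0.35,[0,0,0],21],[0.35,[0,0,0],28],[0.35,[0,0,0],35]]' && python3 -m jog '[[0.35,[0,0,0],7],[0.35,[0,0,0],14],[0.35,[0,0,0],21],[0.35,[0,0,0],28],[0.35,[0,0,0],35]]' && python3 -m jog '[[0.35,[0,0,0],7],[0.35,[0,0,0],14],[0.35,[0,0,0],20.2],[0.35,[0,0,0],20.2],[0.35,[0,0,0],20.2]]'
python3 - <<'E'
from bench import manip
from h import *
q=manip.sense();th=np.radians(5.3);d=q["tcp_pos"][:2]-np.array([662.6,89.4]);Rm=R.from_rotvec(q["orientation"]).as_matrix()
print("tcp in mark",d@np.array([[np.cos(th),-np.sin(th)],[np.sin(th),np.cos(th)]]),"tool x ang",np.degrees(np.arctan2(Rm[1,0],Rm[0,0])))
E
```

```text
t: 9.67
tcp_pos: [552.1, -12.0, 172.7]
orientation: [-0.158, 3.136, -0.005]
wrist_force: [0.6, 0.1, 0.7]
width: 55.4
finger_force: 0.0
t: 10.08
tcp_pos: [546.3, -8.1, 172.8]
orientation: [-0.796, -3.037, 0.002]
wrist_force: [0.2, 0.3, 0.2]
width: 55.7
finger_force: 0.0
t: 10.5
tcp_pos: [546.3, -8.1, 172.9]
orientation: [-1.673, -2.658, 0.003]
wrist_force: [0.1, 0.1, 0.9]
width: 55.5
finger_force: 0.0
t: 10.92
tcp_pos: [546.4, -7.8, 173.2]
orientation: [-2.102, -2.334, 0.003]
wrist_force: [0.9, 0.3, 0.4]
width: 55.7
finger_force: 0.0
tcp in mark [-124.66321454  -86.08014234] tool x ang 95.98572313840506
```

```bash
python3 -m jog '[[0.35,[0,0,4],0],[0.35,[0,0,8],0],[0.35,[0,0,12],0],[0.35,[0,0,15.8],0],[0.35,[0,0,15.8],0]]' && python3 -m jog '[[0.35,[0.5,0,0],0],[0.35,[1,0,0],0],[0.35,[1.4,0,0],0],[0.35,[1.8,0,0],0],[0.35,[2.2,0,0],0]]' && python3 -m jog '[[0.35,[0.3,0,0],0],[0.35,[0.3,0,0],0],[0.35,[0.3,0,0],0],[0.35,[-1.2,0,0],0],[0.35,[-3,0,0],0]]' && python3 -m jog '[[0.35,[-1,0,-4],0],[0.35,[-1,0,-8],0],[0.35,[-1,-4,-12],0],[0.35,[-1,-8,-15],0],[0.35,[-1,-12,-15],0]]'
cat > meas.py <<'E'
from bench import manip
from h import *
import sys
th=np.radians(5.3);m=np.array([662.6,89.4]);Q=np.array([[np.cos(th),-np.sin(th)],[np.sin(th),np.cos(th)]])
q=manip.sense();print("tcp in mark",(q["tcp_pos"][:2]-m)@Q)
f=manip.grab_frame("top");s=manip.grab_frame("wrist"); np.savez("top5.npz",**f);np.savez("w5.npz",**s)
cv2.imwrite(sys.argv[1],np.hstack([cv2.resize(f["pixels"][120:270,170:330],(400,375),interpolation=cv2.INTER_NEAREST),cv2.resize(s["pixels"],(400,375))]))
hsv=cv2.cvtColor(s["pixels"],cv2.COLOR_BGR2HSV)
E
python3 meas.py pics/p5.png
```

```text
t: 11.33
tcp_pos: [541.6, -7.9, 9.4]
orientation: [-2.097, -2.329, 0.014]
wrist_force: [-1.7, -0.2, 0.1]
width: 55.5
finger_force: 0.0
t: 11.75
tcp_pos: [546.6, 13.1, 18.8]
orientation: [2.104, 2.327, 0.004]
wrist_force: [0.3, -8.4, 4.2]
width: 55.2
finger_force: 3.8
t: 12.17
tcp_pos: [548.4, -13.6, 17.6]
orientation: [2.102, 2.335, 0.004]
wrist_force: [-0.2, -0.0, -0.6]
width: 55.8
finger_force: 0.0
t: 12.58
tcp_pos: [448.8, -35.8, 165.7]
orientation: [2.103, 2.329, 0.009]
wrist_force: [-0.3, 0.8, 0.5]
width: 55.6
finger_force: 0.0
tcp in mark [-224.45332186 -104.90394799]
```

View pics/p5.png

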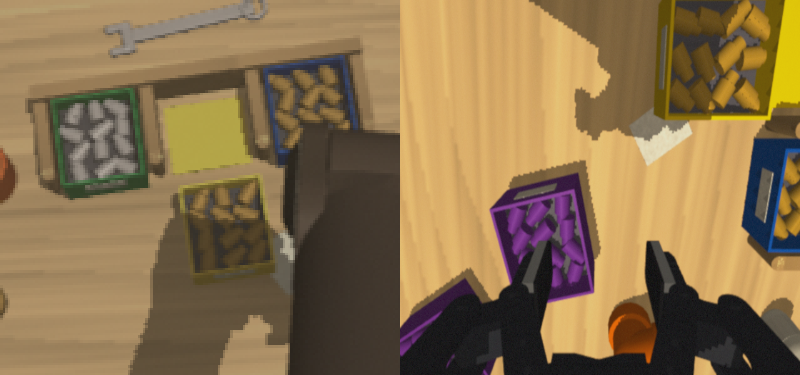

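The whole bin is visible in the top crop, square to the rack, with far rim corners at (180,188) and (262,176). I'll compute its offset.

```bash
python3 - <<'E'
from h import *
th=np.radians(5.3);m=np.array([662.6,89.4]);Q=np.array([[np.cos(th),-np.sin(th)],[np.sin(th),np.cos(th)]])
t=dict(np.load("top5.npz"))
print(((cast(t,np.array([[180,188],[262,176],[274,271],[191,279]])/2.5-.5+[170,120],55)-m)@Q).round(1))
h=cv2.cvtColor(t["pixels"],cv2.COLOR_BGR2HSV);Y=cv2.inRange(h,(22,120,60),(36,255,255));Y[:188]=0;Y[235:]=0;Y[:,:238]=0;Y[:,282:]=0
p=cv2.findNonZero(Y)[:,0];w=(cast(t,p,55)-m)@Q; print(len(p),w.min(0),w.max(0))
print(cv2.minAreaRect(w.astype(np.float32)))
E
```

```text
[[ -71.9   37.3]
 [ -72.3  -52.3]
 [-177.9  -48.9]
 [-172.7   39.5]]
322 [-179.50960417  -52.39911992] [-52.19139343  41.75651092]
((-115.34663391113281, -5.881141662597656), (127.45427703857422, 93.7950210571289), 0.6991256475448608)
```

The centre is at y ≈ -6, so I'll repeat the push about 6 mm further. Finger half-width works out at about 11.5 mm.

```bash
python3 -m jog '[[0.35,[0,3,0],0],[0.35,[0,6.5,0],0],[0.35,[0,10.3,0],0],[0.35,[0,10.3,4],0],[0.35,[0,10.3,8],0]]' && python3 -m jog '[[0.35,[0,0,3.5],0],[0.35,[0,0,6.8],0],[0.35,[0,0,6.8],0],[0.35,[1.2,0,6.8],0],[0.35,[2.4,0,6.8],0]]' && python3 -m jog '[[0.35,[0.6,0,0],0],[0.35,[1.1,0,0],0],[0.35,[1.5,0,0],0],[0.35,[1.9,0,0],0],[0.35,[2.3,0,0],0]]' && python3 -m jog '[[0.35,[0,0,0],0],[0.35,[0,0,0],0],[0.35,[0,0,0],0]]' && python3 -m jog '[[0.35,[-1.2,0,0],0],[0.35,[-3,0,0],0],[0.35,[-4,0,-4],0],[0.35,[-4,0,-8],0],[0.35,[-4,-4,-8],0]]' && python3 -m jog '[[0.35,[0,-4,-2],0],[0.35,[0,-8,-4],0],[0.35,[0,-8,-6],0],[0.35,[0,-8,-6],0],[0.35,[0,-8,-6],0]]'
python3 meas.py pics/p6.png; python3 - <<'E'
from h import *
th=np.radians(5.3);m=np.array([662.6,89.4]);Q=np.array([[np.cos(th),-np.sin(th)],[np.sin(th),np.cos(th)]])
t=dict(np.load("top5.npz"))
h=cv2.cvtColor(t["pixels"],cv2.COLOR_BGR2HSV);Y=cv2.inRange(h,(22,120,60),(36,255,255));Y[:191]=0;Y[235:]=0;Y[:,:232]=0;Y[:,282:]=0
p=cv2.findNonZero(Y)[:,0];w=(cast(t,p,55)-m)@Q; print(len(p),cv2.minAreaRect(w.astype(np.float32)))
E
```

```text
t: 13.1
tcp_pos: [554.1, -24.3, 83.3]
orientation: [2.1, 2.329, 0.01]
wrist_force: [0.0, 0.5, -1.1]
width: 55.0
finger_force: 0.0
t: 13.52
tcp_pos: [548.0, -1.4, 15.8]
orientation: [2.107, 2.328, 0.003]
wrist_force: [-0.0, 0.1, -0.7]
width: 55.5
finger_force: 0.0
t: 13.93
tcp_pos: [545.8, 19.0, 15.4]
orientation: [2.105, 2.326, 0.001]
wrist_force: [0.6, -9.4, 6.8]
width: 55.3
finger_force: 4.4
t: 14.18
tcp_pos: [545.6, 19.7, 14.8]
orientation: [2.106, 2.327, 0.001]
wrist_force: [1.9, -5.4, 3.6]
width: 55.7
finger_force: 2.7
t: 14.6
tcp_pos: [519.1, -23.6, 100.6]
orientation: [2.099, 2.322, 0.017]
wrist_force: [2.7, -0.5, 0.7]
width: 55.4
finger_force: 0.0
t: 15.02
tcp_pos: [429.6, -30.6, 155.1]
orientation: [2.105, 2.331, 0.006]
wrist_force: [0.3, 0.4, 0.8]
width: 55.6
finger_force: 0.0
tcp in mark [-243.08953169  -97.94130899]
308 ((-124.3070297241211, -2.9112701416015625), (111.35362243652344, 92.18083953857422), 0.7726330757141113)
```

View pics/p6.png

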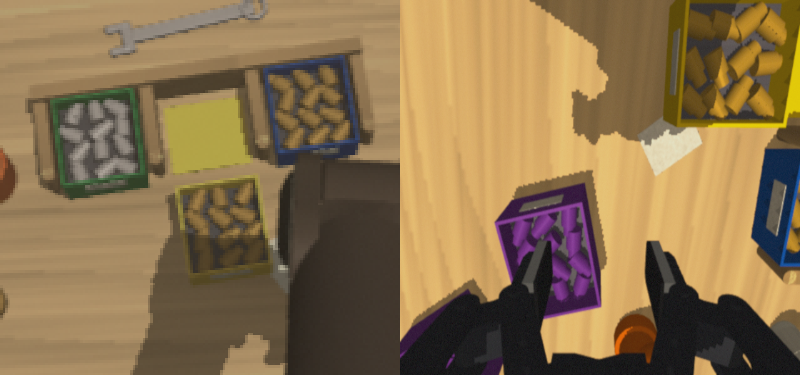

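The bin sits at y ≈ -3 and is square, so it fits the 104 mm bay. I'll move behind it.

```bash
python3 -m jog '[[0.45,[3,0,0],0],[0.45,[6,0,0],0],[0.45,[9.6,0,0],0],[0.45,[9.6,0,0],-7],[0.45,[9.6,0,0],-14]]' && python3 -m jog '[[0.45,[0,0,0],-7],[0.45,[0,0,0],-14],[0.45,[0,0,0],-21],[0.45,[0,0,0],-28],[0.45,[0,0,0],-35]]' && python3 -m jog '[[0.45,[0,0,0],-7],[0.45,[0,0,0],-14],[0.45,[0,0,0],-21],[0.45,[0,0,0],-28],[0.45,[0,0,0],-35]]' && python3 -m jog '[[0.45,[0,0,2],-6.5],[0.45,[0,0,5],-6.5],[0.45,[0,0,8],-6.5],[0.45,[0,0,8],-6.5],[0.45,[0,0,8],-6.5]]'
python3 - <<'E'
from bench import manip
from h import *
q=manip.sense();th=np.radians(5.3);d=q["tcp_pos"][:2]-np.array([662.6,89.4]);Rm=R.from_rotvec(q["orientation"]).as_matrix()
print("tcp in mark",d@np.array([[np.cos(th),-np.sin(th)],[np.sin(th),np.cos(th)]]),"tool x ang",np.degrees(np.arctan2(Rm[1,0],Rm[0,0]))%360,q["tcp_pos"])
E
```

```text
t: 15.53
tcp_pos: [419.1, 67.0, 152.6]
orientation: [-1.794, -2.578, 0.004]
wrist_force: [0.3, -0.3, 0.4]
width: 46.8
finger_force: 0.0
t: 15.95
tcp_pos: [419.4, 64.6, 152.6]
orientation: [-0.94, -2.996, 0.003]
wrist_force: [-0.5, -0.2, 0.2]
width: 47.0
finger_force: 0.0
t: 16.37
tcp_pos: [419.3, 64.6, 152.6]
orientation: [0.004, -3.139, 0.002]
wrist_force: [-1.0, 0.0, 0.3]
width: 47.3
finger_force: 0.0
t: 16.78
tcp_pos: [418.1, 63.9, 72.2]
orientation: [0.171, -3.131, 0.003]
wrist_force: [0.2, -0.1, 0.3]
width: 47.0
finger_force: 0.0
tcp in mark [-245.80861193   -2.79617419] tool x ang 186.24240267005163 [418.10057833  63.91029442  72.24796404]
```

```bash
python3 -m jog '[[0.45,[0,0,3],0.9],[0.45,[0,0,5.7],0.9],[0.45,[0,0,5.7],0.9],[0.45,[-2,0,5.7],0.9],[0.45,[-4.5,0,5.7],0.9]]' && python3 -m jog '[[0.45,[-0.6,0,0],0],[0.45,[-1.2,0,0],0],[0.45,[-1.8,0,0],0],[0.45,[-2.4,0,0],0],[0.45,[-3,0,0],0]]' &&  python3 -m jog '[[0.45,[-0.6,0,0],0],[0.45,[-1.2,0,0],0],[0.45,[-1.8,0,0],0],[0.45,[-2.4,0,0],0],[0.45,[-3,0,0],0]]' &&  python3 -m jog '[[0.45,[-0.6,0,0],0],[0.45,[-1.2,0,0],0],[0.45,[-1.8,0,0],0],[0.45,[-2.4,0,0],0],[0.45,[-3,0,0],0]]' && python3 -m jog '[[0.45,[-0.5,0,0],0],[0.45,[-1,0,0],0],[0.45,[-1.5,0,0],0],[0.45,[-2,0,0],0],[0.45,[-2.5,0,0],0]]'
python3 meas.py pics/p7.png
```

```text
t: 17.2
tcp_pos: [463.6, 69.4, 18.4]
orientation: [0.147, -3.136, -0.0]
wrist_force: [-0.1, -0.1, 1.3]
width: 47.0
finger_force: 0.0
t: 17.62
tcp_pos: [490.6, 72.1, 17.4]
orientation: [0.147, -3.131, -0.0]
wrist_force: [-9.5, -0.8, 8.2]
width: 46.4
finger_force: 4.9
t: 18.03
tcp_pos: [520.8, 74.9, 17.4]
orientation: [0.147, -3.132, 0.0]
wrist_force: [-7.4, -0.6, 4.9]
width: 47.0
finger_force: 3.9
t: 18.45
tcp_pos: [550.8, 77.7, 17.4]
orientation: [0.147, -3.132, 0.0]
wrist_force: [-7.4, -0.9, 4.3]
width: 47.1
finger_force: 3.9
t: 18.87
tcp_pos: [575.8, 80.0, 17.4]
orientation: [0.147, -3.133, 0.0]
wrist_force: [-6.8, 0.2, 4.7]
width: 47.0
finger_force: 3.6
tcp in mark [-87.24860922  -1.30469317]
```

```bash
python3 -m jog '[[0.45,[-0.5,0,0],0],[0.45,[-1,0,0],0],[0.45,[-1.4,0,0],0],[0.45,[-1.8,0,0],0],[0.45,[-2.1,0,0],0]]' && python3 -m jog '[[0.45,[-0.1,0,0],0],[0.45,[-0.2,0,0],0],[0.45,[-0.3,0,0],0],[0.45,[-0.4,0,0],0]]' && python3 -m jog '[[0.45,[-0.1,0,0],0],[0.45,[-0.2,0,0],0]]'
python3 meas.py pics/p7.png
```

```text
t: 19.38
tcp_pos: [597.8, 82.2, 17.2]
orientation: [0.147, -3.135, 0.0]
wrist_force: [-7.6, -1.4, 5.5]
width: 46.9
finger_force: 4.1
t: 19.72
tcp_pos: [600.5, 82.4, 17.2]
orientation: [0.147, -3.132, 0.0]
wrist_force: [-14.0, -1.7, 11.6]
width: 47.3
finger_force: 7.2
t: 19.88
tcp_pos: [600.4, 82.4, 17.2]
orientation: [0.147, -3.128, -0.0]
wrist_force: [-21.0, -2.5, 18.7]
width: 46.8
finger_force: 10.9
tcp in mark [-62.58688134  -1.21045843]
```

The force jumped to 21 N with the TCP stalled, so the bin is against the back board. I'll back off, rise and check.

```bash
python3 -m jog '[[0.45,[1,0,0],0],[0.45,[3,0,0],0],[0.45,[6,0,0],0],[0.45,[9,0,-3],0],[0.45,[12,0,-6],0]]' && python3 -m jog '[[0.45,[4,0,-4],0],[0.45,[8,0,-8],0],[0.45,[8,0,-12],0],[0.45,[8,0,-12],0]]' && python3 meas.py pics/p7.png; python3 - <<'E'
from h import *
th=np.radians(5.3);m=np.array([662.6,89.4]);Q=np.array([[np.cos(th),-np.sin(th)],[np.sin(th),np.cos(th)]])
t=dict(np.load("top5.npz"));h0=cv2.cvtColor(t["pixels"],cv2.COLOR_BGR2HSV)
for n,lo,hi in(("green",(55,100,20),(80,255,255)),("blue",(108,100,20),(125,255,255)),("yellow",(22,120,60),(36,255,255))):
    k=cv2.inRange(h0,lo,hi);k[:120]=0;k[220:]=0;k[:,:170]=0;k[:,330:]=0
    p=cv2.findNonZero(k); print(n,len(p),cv2.minAreaRect(((cast(t,p[:,0],55)-m)@Q).astype(np.float32)))
E
```

```text
t: 20.4
tcp_pos: [484.8, 71.3, 75.4]
orientation: [0.147, -3.135, 0.001]
wrist_force: [0.5, 0.7, 1.0]
width: 46.8
finger_force: 0.0
t: 20.73
tcp_pos: [406.4, 63.7, 199.3]
orientation: [-0.146, 3.135, 0.003]
wrist_force: [1.3, 0.3, -0.2]
width: 46.8
finger_force: 0.0
tcp in mark [-257.47516075   -1.89555976]
green 118 ((-1.2826118469238281, 117.66124725341797), (101.49718475341797, 91.05317687988281), 0.21395286917686462)
blue 95 ((-0.42652130126953125, -116.81578063964844), (101.2525634765625, 88.33605194091797), 0.14308126270771027)
yellow 424 ((-5.508136749267578, -3.1550979614257812), (115.84130096435547, 93.94091033935547), 0.3614676594734192)
```

View pics/p7.png

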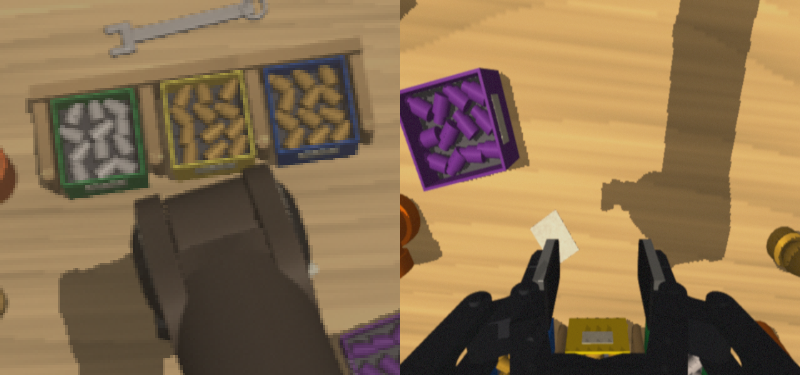

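The picture shows the yellow bin home in the middle bay at top crop (208,122). It is square and flush with its neighbours, at y ≈ -3 mm, and the other bins have not moved. I'll hand it in.

```bash
python3 -c "from bench import manip; print(manip.job_done())"
```

```text
the job is handed in; nothing more can be done
None
```

The yellow bin was pushed into the empty middle bay, where it stands square against the back board about 3 mm off the bay's centre line; the blue and green bins measured unmoved, and the job was handed in at about 21 s (no verdict was shown).

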